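# Gauge a snap cap and click it onto the manifold port

### The arm

A 7-joint arm with a two-finger parallel gripper is mounted at the origin on the work surface. World frame = base frame: x ahead of the robot, y to its left, z up, the work surface at z = 0. Lengths are in m, angles in degrees, forces in N, time in s.
With the tool pointing down it reaches from about 0.35 to 0.775 m from the base axis. Payload 3.1 kg.
Tool frame: the origin (TCP) lies on the centre line of the jaws, within the pads' length; the fingertips stand 17 mm ahead of it and the grasp point (between the pads) lies 2 mm behind it (robot.tip_reach is the distance from the TCP to the fingertips, in m); z points along the fingers, y is the direction in which the jaws open and shut (so a half turn about z gives the same grasp; the last joint's range is limited). The gripper opens to 85 mm and grips with 20 to 120 N. Pads are 22 mm wide; open, the fingers measure 114 mm over their backs; the gripper's body (76 mm by 85 mm) begins 54 mm behind the grasp point. The pads swing forward as they close: fully open they stand 13 mm farther back than shut.
Start: joints at [61.381, 17.813, 0.802, 86.603, -0.252, 75.585, -1.558], TCP at [0.243, -0.493, 0.248] pointing down, gripper open.
Joint ranges: [-154.91, 154.91], [-16.99, 109.72], [-72.82, 74.43], [7.12, 147.25], [-82.49, 262.49], [11.32, 116.49], [-174.64, 174.64]. Speed limits (degrees/s): [159.86, 159.86, 180, 180, 180, 180, 180].

### API

Orientations are given as [roll, pitch, yaw] about the fixed x, y, z axes, in that order (R = Rz(yaw) Ry(pitch) Rx(roll)).
In Python, from station import robot, fingers, vision, workorder, recognise gives the robot as it stands. Calls block until the motion is done:
- robot.move_to(position, orientation): joint-space move of the TCP to a pose.
- robot.line_to(position, orientation=None, velocity=0.15, f_stop=None): straight line of the TCP; orientation=None keeps the orientation; velocity is the mean speed in m/s. With f_stop (N) it stops when the force on the tool has changed by that much, and returns True; else False.
- robot.move_j(angles): joint-space move.
- fingers.gripper_to(opening, force=None): opening from 0.0 (shut) to 1.0 (fully open); force is the grip in N (None keeps the last); returns when the fingers have stopped.
- robot.pause(seconds).
- robot.inverse_kinematics(position, orientation): joint angles nearest the present ones, or None.
- vision.grab_frame(name): name is "scene" or "top" or "wrist"; returns the picture (420x560x3 uint8, red, green, blue); there is no depth.
- vision.calibration(name): a dict with "mtx" (3x3 intrinsics, pixels), "extrinsics" (4x4, takes a point from world to camera coordinates); the wrist camera has in their place "T_tool_cam" (4x4, takes a point from camera to tool coordinates, whose origin is the TCP and whose axes are the flange's). Camera axes: x right, y up, looking along -z (the intrinsics and any distortion apply to the point x, -y, -z); pixel columns grow to the right and rows downward; lengths in m; the calibration is good to about 2 mm. A picture is of the moment at which its call begins: read the wrist's pose just before it. calibration takes no time and is no camera call.
A pose or a line that the arm cannot do raises robot.PlanningError and nothing moves.
- workorder.close_job(): hands the job in, once; it reports no verdict.
Trained networks look in the newest picture that a camera, given by its name, has taken for a name from the list of things; names that differ only in an ending like _2 or _b are one class to them, and where a whole thing is asked for, a point or a joint stands for the part that bears it (a point fixed in the world has none). Each returns a list of dicts, best first, with "p" (0 to 1); they miss things now and then, are a little off and sometimes report something else, mostly with a low value. They report only what shows in the picture. A call takes as long as a camera call.
- recognise(label, camera): "rect" ([centre column, centre row, width, height] in pixels, round what is visible of it).
Readings, each from a call of its own:
- robot.current_time_s(): time.
- robot.current_joint_positions(): joint angles.
- robot.current_dq(): joint speeds.
- robot.current_joint_torque(): joint torques, N m.
- robot.current_tool_pos(): TCP position.
- robot.current_eef_rot(): TCP orientation.
- robot.current_contact_force(): force on the tool from outside, world axes, zero at the start.
- robot.current_torque(): the same for the moment, N m.
- robot.current_finger_gap(): opening from 0.0 (shut) to 1.0 (fully open).
Only numpy, scipy, OpenCV 4.12 (cv2) and the standard library are available. Lean on these libraries where they do the work, as an engineer would, in place of code of your own. Each camera call takes 0.05 s, during which the arm holds its last target.

### The job

Check the loose snap cap on the gauge: keeping it mouth down, slide it over the upright gauge pin until its rim rests on the gauge's round base. Then take it off and press it straight down onto the ball-catch stud on top of the fluid manifold until it clicks, and keep pressing after the click so that the sprung collar under it is pushed well past half of its travel. Finish while still holding the cap and pressing it down like that (do not let go), and leave the mirror mount, lens tube and screwdriver where they are.

Things in the scene. Friction and masses are not known exactly. Their poses are not given: they have to be found in the camera images.
- cap_centre (a point): Centre of the loose snap cap, half-way up: round white plastic, 38 mm outside diameter, 42 mm tall, about 40 g, standing mouth down on the bench; its flat rim is 21 mm below this point; z points to its closed top. Grip it round the outside, best on its upper half, so that the fingertips stay about 10 mm above the rim.
- cap: The same cap; origin at the centre of its rim. Inside: a mouth lip of 24 mm bore over the lowest 3 mm, above it a wider 29 mm bore up to 37 mm above the rim, then the solid top.
- gauge_seat (a point): Centre of the upper face of the gauge's round steel base (60 mm diameter, 12 mm thick, fixed to the bench), at the foot of its upright pin; z up. The pin is 20 mm in diameter, like the stud, and stands 28 mm above this point, its top 8 mm tapered to 12 mm diameter. With the cap fully down its rim lies on this face.
- manifold: Fixed grey plastic block, 90 x 76 x 45 mm (its x, y, z), origin under its centre. Two round plugs reach 25 mm out of its +x side near the bench, small screwed feet 14 mm out of its y sides. An upright steel stud with a sprung collar round its foot stands in the middle of its top.
- port_seat (a point): Point on the stud's axis at the height of the collar's upper face when NOT pressed, 53 mm above the bench; z up. The cap's rim lands here on the collar, after the click, and then pushes it down up to 4 mm.
- stud_tip (a point): Top of the stud, 23 mm above port_seat; 20 mm diameter, its top 8 mm tapered to 12 mm. Four sprung balls, 5.5 mm above port_seat, stick out to 28 mm across. The cap's lip meets them with its rim about 9.5 mm above port_seat; the push rises to 5 to 20 N, then falls suddenly (the click) with the rim 2 to 3 mm above port_seat.
- collar (a joint): Travel (m) of the sprung collar, a dark disc of 43 mm diameter round the foot of the stud: 0 = up, unpressed; grows as the cap's rim pushes it down, to the hard stop at 0.004. Its spring pushes back with about 1.7 N at the start of the travel and 11 N at the stop.
- mirror_mount: Bystander: loose aluminium mirror mount, 50 x 30 x 55 mm, standing on the bench; origin under its centre. Leave it alone.
- lens_tube: Bystander: loose short aluminium lens tube, 31 mm diameter, 30 mm tall, open at both ends, standing; origin at the centre of its lower end. Leave it alone.
- driver: Bystander: loose screwdriver with black handle, 160 mm long, lying on the bench along its x. Leave it alone.

How it is judged:
By the outcome, as a careful person would: the job done as asked, in the order asked, and still so for the second after the job is handed in, while the arm keeps its last pose, push and grip.
It also fails if it takes over 54 s, if anything falls off the work surface, if the arm or the gripper's body presses on something with over 40 N, if the wrist force passes 120 N, or if a joint passes its speed limit or range.

## Working session

There is one attempt and no reset: what is moved stays moved. The work goes in short steps, each a Python script; the robot and the scene stay as the last script left them, time stands still between calls to the robot, and variables do not carry over. Pictures are saved under pics/ and viewed, and the job is handed in when it is done.

```bash
mkdir -p pics; ls
cat > h.py <<'E'
import numpy as np, cv2
from station import robot, fingers, vision, workorder, recognise
def save(n,f):
    im=vision.grab_frame(n); cv2.imwrite('pics/'+f,cv2.cvtColor(im,cv2.COLOR_RGB2BGR)); return im
E
python3 - <<'E'
from h import *
print(robot.current_time_s(), robot.current_tool_pos(), robot.current_eef_rot())
for n in ('scene','top'):
    save(n,n+'0.png')
    c=vision.calibration(n); print({k:(np.round(v,4).tolist() if not isinstance(v,str) else v) for k,v in c.items()})
    for l in ('cap','gauge_seat','manifold','collar','stud_tip','mirror_mount','lens_tube','driver'):
        try: print(n,l,[(np.round(d['rect'],1).tolist(),round(d['p'],2)) for d in recognise(l,n)[:3]])
        except Exception as e: print(l,e)
print({k:(np.round(v,4).tolist()) for k,v in vision.calibration('wrist').items()})
print(robot.current_time_s())
E
```

```text
pics
0.0 [ 0.24278196 -0.49275191  0.24720387] [-1.79864913e+02  4.91946270e-03  2.62346530e+01]
{'mtx': [[414.538, 0.0, 285.8735], [0.0, 414.538, 211.2922], [0.0, 0.0, 1.0]], 'extrinsics': [[-0.2629, 0.9646, -0.0184, 0.1431], [-0.6115, -0.1519, 0.7765, 0.2891], [0.7463, 0.2154, 0.6298, -1.3101], [0.0, 0.0, 0.0, 1.0]]}
scene cap [([387.1, 222.4, 22.3, 28.7], 0.62)]
scene gauge_seat [([292.6, 211.9, 27.5, 26.7], 0.64)]
scene manifold [([200.6, 205.5, 47.4, 41.6], 0.78), ([349.9, 290.4, 17.0, 32.5], 0.38)]
scene collar [([197.3, 194.4, 19.5, 9.9], 0.51)]
scene stud_tip [([201.7, 206.5, 45.8, 46.0], 0.78), ([258.2, 280.9, 38.5, 65.6], 0.18)]
scene mirror_mount [([349.8, 288.0, 24.8, 29.2], 0.6)]
scene lens_tube [([185.2, 255.1, 15.6, 19.8], 0.81)]
scene driver [([260.6, 281.1, 38.3, 64.6], 0.63)]
{'mtx': [[483.551, 0.0, 290.1114], [0.0, 483.551, 216.4971], [0.0, 0.0, 1.0]], 'extrinsics': [[0.0153, -0.9998, 0.013, -0.0171], [0.9987, 0.0159, 0.0482, -0.5784], [-0.0484, 0.0123, 0.9988, -1.0582], [0.0, 0.0, 0.0, 1.0]]}
top cap [([191.6, 257.5, 18.5, 15.0], 0.8)]
top gauge_seat [([288.4, 259.7, 27.9, 24.0], 0.7)]
top manifold [([384.1, 239.0, 44.6, 51.3], 0.9), ([287.8, 260.9, 26.7, 25.7], 0.64)]
top collar [([385.3, 243.3, 18.0, 17.8], 0.55)]
top stud_tip [([383.4, 239.4, 45.0, 60.5], 0.58)]
top mirror_mount [([216.4, 168.2, 21.2, 25.7], 0.81)]
top lens_tube []
top driver [([291.0, 162.1, 6.4, 69.1], 0.65)]
{'mtx': [[300.3571, 0.0, 279.804], [0.0, 300.3571, 205.0208], [0.0, 0.0, 1.0]], 'T_tool_cam': [[0.0009, 0.9589, 0.2837, 0.0724], [1.0, -0.0006, -0.001, 0.0004], [-0.0008, 0.2837, -0.9589, -0.1257], [0.0, 0.0, 0.0, 1.0]]}
0.9
```

View pics/scene0.png

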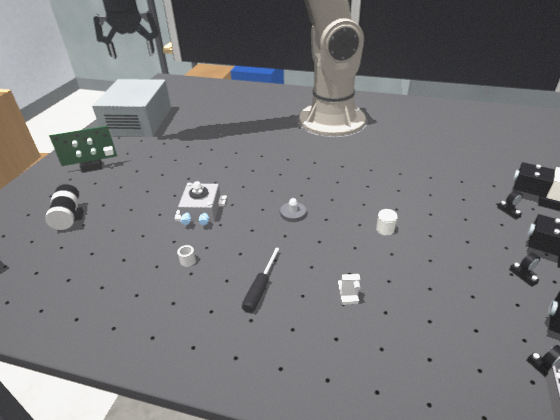

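View pics/top0.png

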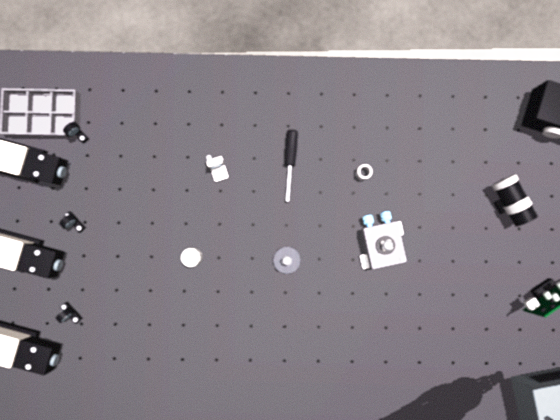

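```bash
cat >> h.py <<'E'
def ray(n,u,v,T=None):
    c=vision.calibration(n); K=np.array(c['mtx'])
    d=np.array([(u-K[0,2])/K[0,0],-(v-K[1,2])/K[1,1],-1.])
    if n!='wrist':
        E=np.array(c['extrinsics']); R=E[:3,:3]; return -R.T@E[:3,3], R.T@d
    M=T@np.array(c['T_tool_cam']); return M[:3,3], M[:3,:3]@d
def at(n,u,v,z,T=None):
    o,d=ray(n,u,v,T); return o+d*(z-o[2])/d[2]
def toolT():
    from scipy.spatial.transform import Rotation as R
    T=np.eye(4); T[:3,3]=robot.current_tool_pos(); T[:3,:3]=R.from_euler('xyz',robot.current_eef_rot(),degrees=True).as_matrix(); return T
E
python3 - <<'E'
from h import *
print('cap',at('top',191.6,257.5,.03),at('scene',387.1,222.4,.021))
print('gauge',at('top',288.4,259.7,.012),at('scene',292.6,211.9,.02))
print('collar',at('top',385.3,243.3,.053),at('scene',197.3,194.4,.055))
print('man',at('top',384,239,.045))
print('mm',at('top',216,168,.05),'driver',at('top',291,162,.01),'lens',at('scene',185.2,255.1,.015))
E
```

```text
cap [0.48532323 0.20449088 0.03      ] [0.48635408 0.209576   0.021     ]
gauge [ 0.48292963 -0.00577726  0.012     ] [0.49949656 0.00370201 0.02      ]
collar [ 0.52258086 -0.2118336   0.053     ] [ 0.53247286 -0.2065275   0.055     ]
man [ 0.53175435 -0.21065464  0.045     ]
mm [0.67860912 0.15322223 0.05      ] driver [ 0.70087228 -0.00824695  0.01      ] lens [ 0.67840132 -0.172509    0.015     ]
```

```bash
python3 - <<'E'
from h import *
for nm,p,lab in (('man',[.527,-.209,.22],['stud_tip','collar']),('gau',[.486,-.003,.18],['gauge_seat']),('cap',[.486,.207,.18],['cap'])):
    robot.move_to(p,[180,0,0]); robot.pause(.15)
    T=toolT(); save('wrist','w_'+nm+'.png'); np.save(nm+'T.npy',T)
    print(nm,robot.current_time_s(),T[:3,3].round(4),robot.current_eef_rot().round(2) if hasattr(robot.current_eef_rot(),'round') else '')
    for l in lab: print(l,[(np.round(d['rect'],1).tolist(),round(d['p'],2)) for d in recognise(l,'wrist')[:3]])
print(np.round(robot.current_joint_positions(),1))
E
python3 -c "
import cv2,numpy as np
cv2.imwrite('pics/w_all.png',np.hstack([cv2.imread('pics/w_%s.png'%n)[:,140:400] for n in ('man','gau','cap')]))"
```

```text
man 2.5917 [ 0.5264 -0.2108  0.2201] [ 1.7997e+02  1.0000e-02 -1.4000e-01]
stud_tip []
collar [([281.4, 197.1, 41.5, 45.1], 0.56)]
gau 3.7583 [ 0.4869 -0.0055  0.1803] [ 1.7997e+02 -5.0000e-02 -2.3000e-01]
gauge_seat [([274.9, 194.6, 65.1, 56.5], 0.61)]
cap 4.8583 [0.487  0.204  0.1799] [ 1.7993e+02 -1.0000e-02 -2.5000e-01]
cap [([279.0, 197.2, 41.0, 52.3], 0.82)]
[  -7.4   19.7  -22.3   95.5    8.1   66.4 -122. ]
```

View pics/w_all.png

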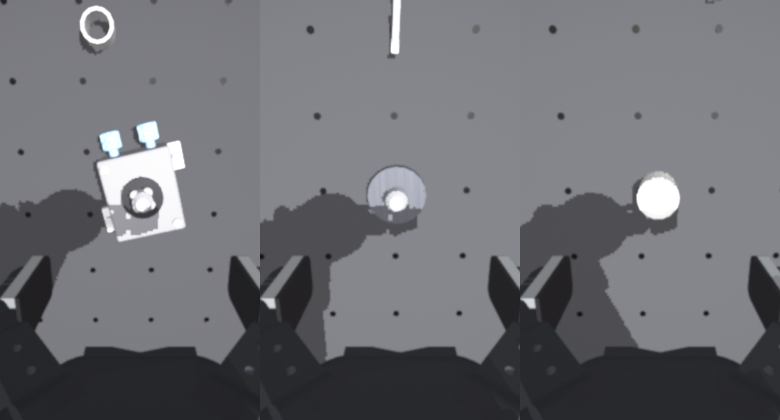

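Run:
```python
from h import *
print(robot.current_tool_pos(),np.round(robot.current_contact_force(),2)); robot.pause(.3); print(robot.current_tool_pos())
o=[]
for n in ('man','gau','cap'):
    im=cv2.imread(f'pics/w_{n}.png')[165:230,245:310]; o.append(cv2.resize(im,(260,260),interpolation=cv2.INTER_CUBIC))
cv2.imwrite('pics/z1.png',np.hstack(o))
g=cv2.cvtColor(cv2.imread('pics/w_cap.png'),cv2.COLOR_BGR2GRAY)
for n,th in (('cap',235),('gau',200)):
    g=cv2.cvtColor(cv2.imread(f'pics/w_{n}.png'),cv2.COLOR_BGR2GRAY)
    k,l,s,c=cv2.connectedComponentsWithStats((g>th).astype('u1'))
    print(n,[(s[i].tolist(),c[i].round(1).tolist()) for i in range(1,k) if s[i,4]>40])
```

```text
[0.48667668 0.20487125 0.17994303] [-0.41 -0.17  0.28]
[0.48604036 0.20679742 0.18004869]
cap [([510, 0, 19, 52, 311], [518.7, 26.5]), ([5, 128, 9, 9, 64], [9.0, 131.8]), ([257, 177, 43, 41, 1333], [277.8, 197.5]), ([497, 191, 14, 18, 181], [503.2, 200.5])]
gau [([271, 0, 10, 54, 400], [275.5, 26.5]), ([513, 74, 24, 33, 522], [525.6, 89.0]), ([466, 86, 23, 32, 528], [477.9, 100.0]), ([472, 102, 88, 116, 6345], [516.5, 158.7]), ([519, 154, 10, 10, 72], [523.5, 158.5]), ([28, 175, 66, 46, 1890], [55.7, 196.6]), ([438, 180, 16, 30, 390], [445.9, 194.3]), ([267, 191, 21, 20, 331], [276.8, 200.4]), ([144, 299, 10, 8, 54], [149.7, 301.9]), ([406, 299, 10, 8, 56], [409.9, 302.1])]
```

View pics/z1.png

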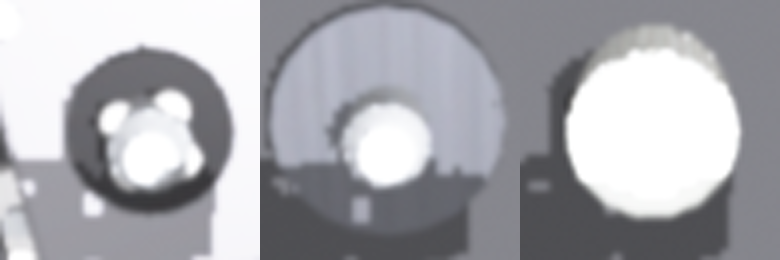

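Run:
```python
from h import *
L=lambda n:np.load(n+'T.npy')
for t,n,u,v,z in (('captop','cap',278.1,197.6,.042),('gbase','gau',276.6,195.7,.012),('gpin','gau',276.1,202.5,.04),('collar','man',282.25,197.5,.053),('stud','man',282.6,204.2,.076)):
    print(t,at('wrist',u,v,z,L(n)).round(4))
```

```text
captop [0.4887 0.2048 0.042 ]
gbase [ 0.4826 -0.0029  0.012 ]
gpin [ 0.4834 -0.0027  0.04  ]
collar [ 0.5202 -0.2138  0.053 ]
stud [ 0.5199 -0.214   0.076 ]
```

Run:
```python
from h import *
robot.move_to([.4885,.205,.18],[180,0,180]); robot.pause(.5)
T=toolT(); im=save('wrist','w_cap180.png'); np.save('cap180T.npy',T)
print(robot.current_time_s(),T[:3,3],robot.current_eef_rot(),np.round(robot.current_joint_positions(),1))
g=cv2.cvtColor(im,cv2.COLOR_RGB2GRAY)
k,l,s,c=cv2.connectedComponentsWithStats((g>225).astype('u1'))
print([(s[i].tolist(),c[i].round(1).tolist()) for i in range(1,k) if s[i,4]>300])
cv2.imwrite('pics/z2.png',cv2.resize(cv2.cvtColor(im,cv2.COLOR_RGB2BGR)[165:230,245:310],(390,390),interpolation=cv2.INTER_CUBIC))
```

```text
8.2083 [0.48849636 0.20498656 0.17998815] [-1.79996108e+02  8.91885389e-04 -1.79999045e+02] [ 16.7  28.9 -57.8  94.4  25.6  71.1  43.6]
[([260, 175, 42, 42, 1340], [280.6, 195.9]), ([219, 329, 30, 19, 399], [233.7, 338.9])]
```

View pics/z2.png

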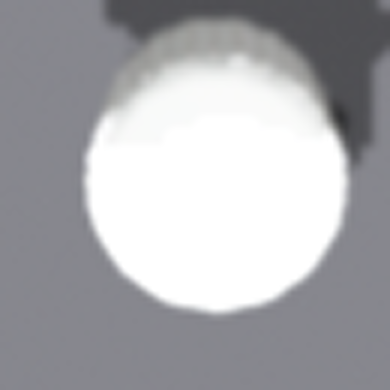

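Run:
```python
from h import *
print(at('wrist',280.8,195.8,.042,np.load('cap180T.npy')), at('wrist',278.1,197.6,.042,np.load('capT.npy')))
```

```text
[0.48605605 0.20553576 0.042     ] [0.48779885 0.20562434 0.042     ]
```

Run:
```python
from h import *
for i in range(3): print(vision.calibration('wrist')['T_tool_cam'][:3,3],at('wrist',278.1,197.6,.042,np.load('capT.npy')))
print(np.load('capT.npy'))
```

```text
[ 0.07212936 -0.00029839 -0.12565774] [0.48779885 0.20562434 0.042     ]
[ 0.07212936 -0.00029839 -0.12565774] [0.48779885 0.20562434 0.042     ]
[ 0.07212936 -0.00029839 -0.12565774] [0.48779885 0.20562434 0.042     ]
[[ 9.99987846e-01 -4.92743709e-03  1.66125203e-04  4.86985164e-01]
 [-4.92714711e-03 -9.99986411e-01 -1.70299037e-03  2.03966930e-01]
 [ 1.74514323e-04  1.70215115e-03 -9.99998536e-01  1.79850832e-01]
 [ 0.00000000e+00  0.00000000e+00  0.00000000e+00  1.00000000e+00]]
```

Run:
```python
from h import *
L=lambda n:np.load(n+'T.npy')
for t,n,u,v,z in (('captop','cap',278.1,197.6,.042),('gbase','gau',276.6,195.7,.012),('gpin','gau',276.1,202.5,.04),('collar','man',282.25,197.5,.053),('stud','man',282.6,204.2,.076)):
    print(t,(at('wrist',u,v,z,L(n))-[.0009,0,0]).round(4))
```

```text
captop [0.4869 0.2056 0.042 ]
gbase [ 0.4808 -0.0021  0.012 ]
gpin [ 0.4816 -0.0019  0.04  ]
collar [ 0.5184 -0.213   0.053 ]
stud [ 0.5181 -0.2131  0.076 ]
```

```bash
python3 - <<'E'
from h import *
robot.move_to([.4869,.2056,.11],[180,0,0]); robot.pause(.4)
print(robot.current_tool_pos(),robot.tip_reach)
robot.line_to([.4869,.2056,.031],velocity=.06); robot.pause(.4)
print(robot.current_tool_pos(),np.round(robot.current_contact_force(),2))
fingers.gripper_to(0.0,force=90); robot.pause(.3)
print('grip',robot.current_finger_gap(),robot.current_tool_pos(),np.round(robot.current_contact_force(),2))
robot.line_to([.4869,.2056,.12],velocity=.1); robot.pause(.4)
T=toolT();save('wrist','w_held.png');np.save('heldT.npy',T)
save('scene','s_held.png')
print('t',robot.current_time_s(),T[:3,3],robot.current_finger_gap(),np.round(robot.current_contact_force(),2))
E
python3 -c "
import cv2,numpy as np
a=cv2.imread('pics/w_held.png')[100:420,140:440];b=cv2.resize(cv2.imread('pics/s_held.png')[140:260,320:440],(320,320))
cv2.imwrite('pics/z3.png',np.hstack([a,b]))"
```

```text
[0.48689689 0.20546119 0.10990672] 0.017
[0.48691984 0.20565044 0.03106154] [-0.68  0.36 -1.28]
grip 0.4189632447368425 [0.48746037 0.20557581 0.03148069] [-0.31 -0.1   5.98]
t 14.7417 [0.48679465 0.20553795 0.11979313] 0.4180995509733066 [ 0.17  0.17 -0.66]
```

View pics/z3.png

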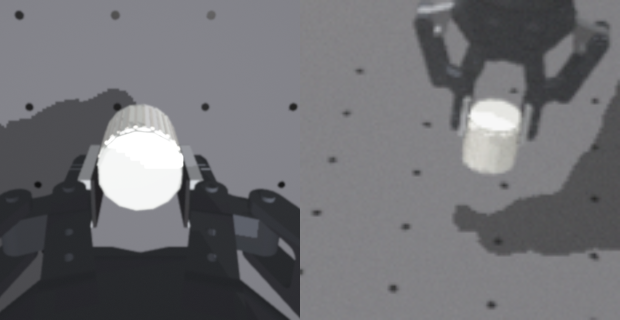

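Run:
```python
from h import *
im=cv2.imread('pics/w_held.png')[215:320,225:330]
cv2.imwrite('pics/z4.png',cv2.resize(im,(525,525),interpolation=cv2.INTER_CUBIC))
for v in (266,268,270): print(at('wrist',280.3,v,.1303,np.load('heldT.npy'))-[.0009,0,0], vision.calibration('wrist')['T_tool_cam'][:3,3])
```

```text
[0.49733426 0.20492982 0.1303    ] [ 0.07251733  0.00029748 -0.12565776]
[0.49638852 0.20492867 0.1303    ] [ 0.07251733  0.00029748 -0.12565776]
[0.4954388  0.20492752 0.1303    ] [ 0.07251733  0.00029748 -0.12565776]
```

View pics/z4.png

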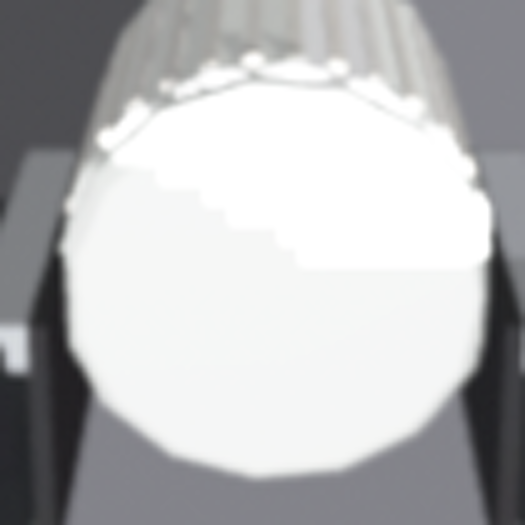

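Run:
```python
from h import *
T=np.load('heldT.npy')
print('rim front',at('wrist',280.3,204.5,.0883,T))
c=vision.calibration('scene');K=np.array(c['mtx']);E=np.array(c['extrinsics'])
def pr(p):
    q=E[:3,:3]@p+E[:3,3]; return K[0,0]*q[0]/-q[2]+K[0,2], K[1,1]*-q[1]/-q[2]+K[1,2]
for x in (.487,.495): print(x,'top',pr(np.array([x,.2055,.1303])),'rim',pr(np.array([x,.2055,.0883])))
im=cv2.imread('pics/s_held.png')[165:215,370:420]
cv2.imwrite('pics/z5.png',cv2.resize(im,(500,500),interpolation=cv2.INTER_CUBIC))
```

```text
rim front [0.51314614 0.20485411 0.0883    ]
0.487 top (np.float64(392.45966918053676), np.float64(180.3227226405501)) rim (np.float64(389.50724415586956), np.float64(197.25670301289483))
0.495 top (np.float64(392.17033731502204), np.float64(182.58599941612826)) rim (np.float64(389.20605077690345), np.float64(199.56901678120923))
```

View pics/z5.png

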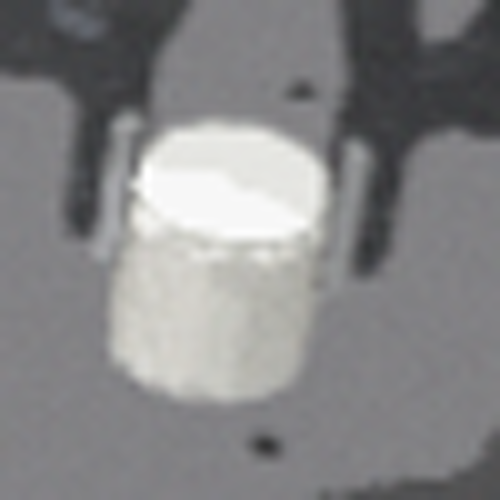

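View pics/w_held.png

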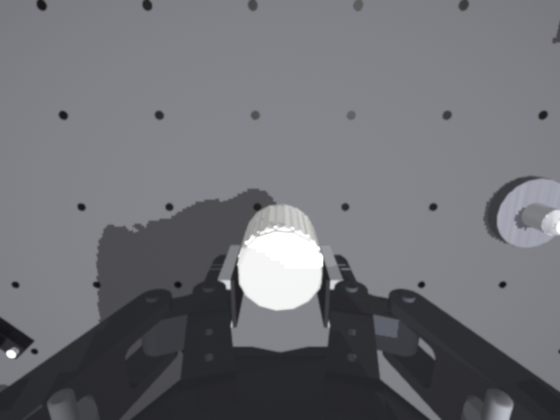

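```bash
cat >> h.py <<'E'
def topc(tag):
    T=toolT(); im=save('wrist',tag+'.png'); g=cv2.cvtColor(im,cv2.COLOR_RGB2GRAY)
    sub=g[190:330,200:360]; k,l,s,c=cv2.connectedComponentsWithStats((sub>222).astype('u1'))
    i=1+np.argmax(s[1:,4]); print(tag,'t',round(robot.current_time_s(),2),'box',(s[i]+[200,190,0,0,0]).tolist(),'c',(c[i]+[200,190]).round(1),'tcp',T[:3,3].round(4),'gap',round(robot.current_finger_gap(),4),'F',np.round(robot.current_contact_force(),1))
    return T
E
python3 - <<'E'
from h import *
r=robot.line_to([.4869,.2056,.029],velocity=.08,f_stop=3); robot.pause(.2); print(r)
topc('r0')
fingers.gripper_to(0.75); robot.pause(.1); topc('r1')
p=robot.current_tool_pos()
robot.line_to([.4949,.2056,.0315],velocity=.05); robot.pause(.4); topc('r2')
fingers.gripper_to(0,force=20); robot.pause(.2); topc('r3')
E
python3 -c "
import cv2,numpy as np
cv2.imwrite('pics/z6.png',np.hstack([cv2.imread('pics/r%d.png'%i)[180:360,180:380] for i in range(4)]))"
```

```text
True
r0 t 16.02 box [239, 226, 84, 84, 5472] c [280.4 268.1] tcp [0.4862 0.2054 0.0315] gap 0.4213 F [-0.5 -0.8  5.4]
r1 t 16.56 box [237, 224, 87, 85, 5617] c [280.2 266.9] tcp [0.4847 0.2052 0.0304] gap 0.7503 F [-0.7 -0.5  0.1]
r2 t 17.36 box [240, 245, 83, 81, 5082] c [281.1 286.7] tcp [0.4947 0.2057 0.0315] gap 0.7508 F [-0.6 -0.4 -0.5]
r3 t 17.95 box [239, 246, 82, 80, 5063] c [280.4 286.8] tcp [0.495  0.2056 0.0316] gap 0.4412 F [-0.2  0.3  1.4]
```

View pics/z6.png

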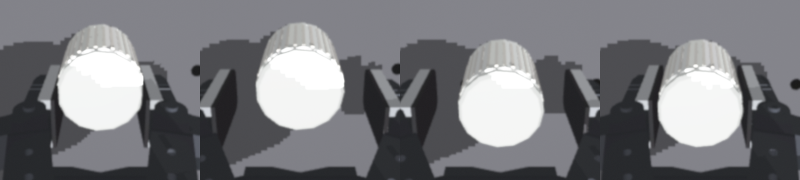

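Run:
```python
from h import *
T=toolT(); print(at('wrist',280.4,289.5,.042,T))
fingers.gripper_to(0,force=60); robot.pause(.15); topc('r4')
fingers.gripper_to(0,force=90); robot.pause(.15); topc('r5')
robot.line_to([.4949,.2056,.09],velocity=.12); robot.pause(.3); T=topc('r6')
im=cv2.imread('pics/r6.png')[225:340,225:340]
cv2.imwrite('pics/z7.png',cv2.resize(im,(575,575),interpolation=cv2.INTER_CUBIC)); np.save('r6T.npy',T)
```

```text
[0.49503875 0.20496976 0.042     ]
r4 t 18.37 box [240, 244, 81, 82, 5014] c [280.5 286.6] tcp [0.4953 0.2057 0.0318] gap 0.4275 F [0.7 0.2 5.4]
r5 t 18.78 box [240, 244, 80, 82, 5001] c [280.3 286.2] tcp [0.4954 0.2057 0.032 ] gap 0.4199 F [-0.2 -0.4  5.6]
r6 t 19.77 box [240, 244, 80, 82, 5023] c [280.3 286.3] tcp [0.4945 0.2055 0.0894] gap 0.4185 F [-0.2 -0.2  0.5]
```

View pics/z7.png

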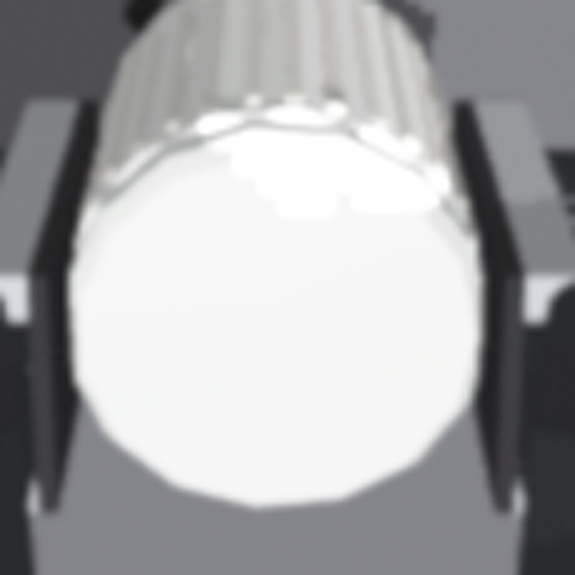

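```bash
cat >> h.py <<'E'
def proj(n,P):
    c=vision.calibration(n);K=np.array(c['mtx']);E=np.array(c['extrinsics'])
    q=np.atleast_2d(P)@E[:3,:3].T+E[:3,3]; return np.stack([K[0,0]*q[:,0]/-q[:,2]+K[0,2],K[1,1]*q[:,1]/q[:,2]+K[1,2]],1)
def circ(x,y,z,r):
    a=np.linspace(0,2*np.pi,60); return np.stack([x+r*np.cos(a),y+r*np.sin(a),z+0*a],1)
E
python3 - <<'E'
from h import *
print(at('wrist',280.4,288.2,.0994,np.load('r6T.npy')))
rows=[]
for n in ('scene','top'):
    im=cv2.imread(f'pics/{n}0.png'); r=[]
    for c in ([(.4869,.2056,.042,.019),(.4869,.2056,0,.019)],[(.481,-.002,.012,.03),(.481,-.002,.04,.006)],[(.518,-.213,.053,.0215),(.518,-.213,.076,.006)]):
        m=proj(n,np.array(c[0][:3])).astype(int)[0]; x0,y0=m-22
        s=cv2.resize(im[y0:y0+44,x0:x0+44],(260,260),interpolation=cv2.INTER_CUBIC)
        for q,col in zip(c,((0,0,255),(0,255,0))):
            p=(proj(n,circ(*q))-[x0,y0]+.5)*260/44-.5
            cv2.polylines(s,[p.round().astype(int)],True,col,1)
        r.append(s)
    rows.append(np.hstack(r))
cv2.imwrite('pics/z8.png',np.vstack(rows))
E
```

```text
[0.49494632 0.20483249 0.0994    ]
```

View pics/z8.png

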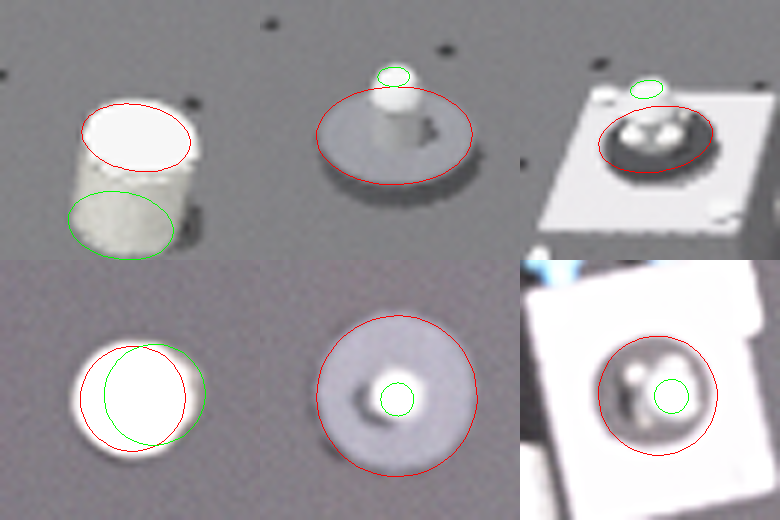

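Run:
```python
from h import *
robot.move_to([.4818,-.002,.095],[180,0,0]); robot.pause(.5)
print(robot.current_time_s(),robot.current_tool_pos(),np.round(robot.current_contact_force(),1))
r=robot.line_to([.4818,-.002,.041],velocity=.04,f_stop=4); robot.pause(.1)
print(r,robot.current_time_s(),robot.current_tool_pos(),np.round(robot.current_contact_force(),1),np.round(robot.current_torque(),2))
im=save('scene','g1.png'); cv2.imwrite('pics/z9.png',cv2.resize(cv2.imread('pics/g1.png')[150:240,240:350],(660,540),interpolation=cv2.INTER_CUBIC))
```

```text
21.1083 [ 0.48186265 -0.00169095  0.09496976] [ 0.9 -0.4 -0. ]
True 22.375 [ 0.48183808 -0.00201747  0.04399417] [0.  0.4 5.6] [ 0.04  0.16 -0.01]
```

View pics/z9.png

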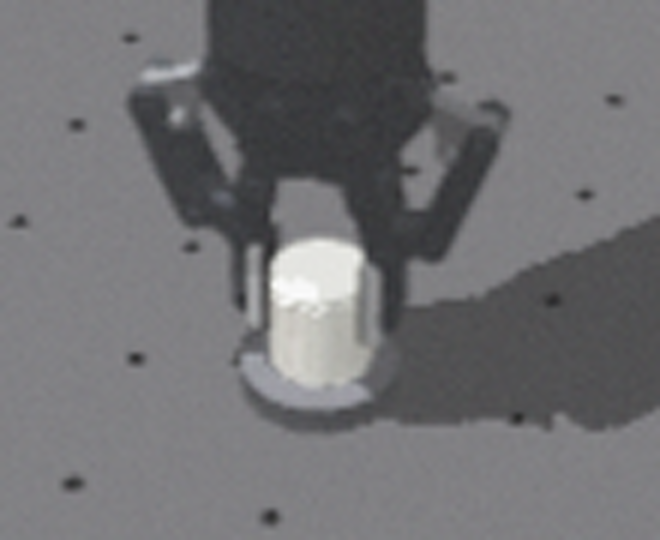

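Run:
```python
from h import *
def st(t): print(t,round(robot.current_time_s(),2),robot.current_tool_pos().round(4),np.round(robot.current_contact_force(),1),round(robot.current_finger_gap(),4))
st('seat')
robot.line_to([.4818,-.002,.13],velocity=.1); st('up')
robot.move_to([.5187,-.213,.130],[180,0,0]); robot.pause(.5); st('over')
r=robot.line_to([.5187,-.213,.097],velocity=.04,f_stop=4); robot.pause(.3); print(r); st('on taper')
save('scene','m1.png'); cv2.imwrite('pics/z10.png',cv2.resize(cv2.imread('pics/m1.png')[140:230,145:255],(660,540),interpolation=cv2.INTER_CUBIC))
topc('m1w')
```

```text
seat 22.43 [ 0.4818 -0.002   0.044 ] [-0.4  0.1  5.1] 0.4201
up 23.44 [ 0.4811 -0.0018  0.1294] [ 0.1 -0.5 -0.9] 0.4214
over 24.81 [ 0.5188 -0.2126  0.1301] [ 0.5 -0.6 -0.6] 0.4208
False
on taper 26.08 [ 0.5187 -0.213   0.0971] [-0.2  0.4 -0.2] 0.4211
m1w t 26.18 box [241, 250, 79, 75, 4710] c [280.1 287.3] tcp [ 0.5187 -0.213   0.0971] gap 0.4231 F [-0.4  0.2  0.1]
```

View pics/z10.png

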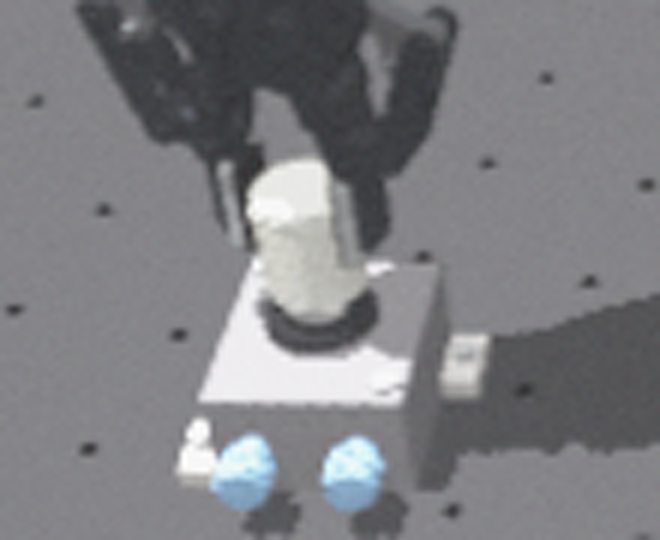

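Run:
```python
from h import *
def st(t): print(t,round(robot.current_time_s(),2),robot.current_tool_pos().round(4),np.round(robot.current_contact_force(),1),round(robot.current_finger_gap(),4))
fingers.gripper_to(0,force=105); st('grip')
for z in (.0945,.092,.090,.0885,.087,.0855,.084,.083):
    r=robot.line_to([.5187,-.213,z],velocity=.02,f_stop=35); robot.pause(.1); st(f'{z} {r}')
    if r: break
topc('m2w')
```

```text
grip 26.4 [ 0.5187 -0.213   0.097 ] [-0.4  0.1 -0.7] 0.4161
0.0945 False 26.77 [ 0.5189 -0.2132  0.0947] [-0.3  0.1  1.3] 0.416
0.092 False 27.15 [ 0.5199 -0.2135  0.0931] [ 0.8 -0.2  5.7] 0.4161
0.09 False 27.5 [ 0.5201 -0.2135  0.0909] [2.7 0.1 5.6] 0.4175
0.0885 False 27.85 [ 0.5197 -0.2133  0.0888] [ 3.7 -1.8  3. ] 0.4136
0.087 False 28.2 [ 0.5187 -0.2127  0.0859] [ 5.  -2.1 -3.6] 0.4177
0.0855 False 28.55 [ 0.5186 -0.2126  0.0846] [ 4.6 -2.2 -1.9] 0.4162
0.084 False 28.9 [ 0.5187 -0.2126  0.0838] [ 4.1 -0.8 -0.1] 0.4174
0.083 False 29.25 [ 0.5187 -0.2127  0.0833] [3.9 2.  4.5] 0.4148
m2w t 29.3 box [241, 249, 78, 76, 4669] c [280.2 287.2] tcp [ 0.5187 -0.2127  0.0833] gap 0.4186 F [2.9 1.2 5.4]
```

Run:
```python
from h import *
def st(t): print(t,round(robot.current_time_s(),2),robot.current_tool_pos().round(4),np.round(robot.current_contact_force(),1),round(robot.current_finger_gap(),4))
for z in (.082,.081,.080,.079,.078,.077,.076):
    r=robot.line_to([.5195,-.213,z],velocity=.02,f_stop=30); robot.pause(.3); st(f'{z} {r}')
    if r or robot.current_contact_force()[2]>17: break
robot.pause(.5); st('hold')
topc('m3w'); save('scene','m3.png'); cv2.imwrite('pics/z11.png',np.hstack([cv2.resize(cv2.imread('pics/m3.png')[155:215,170:230],(420,420),interpolation=cv2.INTER_CUBIC),cv2.imread('pics/m3w.png')[0:420,190:370]]))
```

```text
0.082 False 29.85 [ 0.5189 -0.2128  0.0823] [1.8 1.5 6.2] 0.4186
0.081 False 30.4 [ 0.5189 -0.2128  0.0816] [1.1 2.4 8.4] 0.4176
0.08 False 30.95 [ 0.5189 -0.2128  0.081 ] [ 0.7  2.4 10.2] 0.4139
0.079 False 31.5 [ 0.519  -0.2128  0.0809] [-0.7  2.9 16.1] 0.4176
0.078 False 32.05 [ 0.519  -0.2129  0.0809] [-2.2  4.7 22. ] 0.4177
hold 32.55 [ 0.519  -0.2129  0.0809] [-1.8  4.6 21.1] 0.4176
m3w t 32.6 box [241, 249, 78, 76, 4687] c [280.2 287.2] tcp [ 0.519  -0.2129  0.0809] gap 0.4165 F [-2.   5.2 20.6]
```

View pics/z11.png

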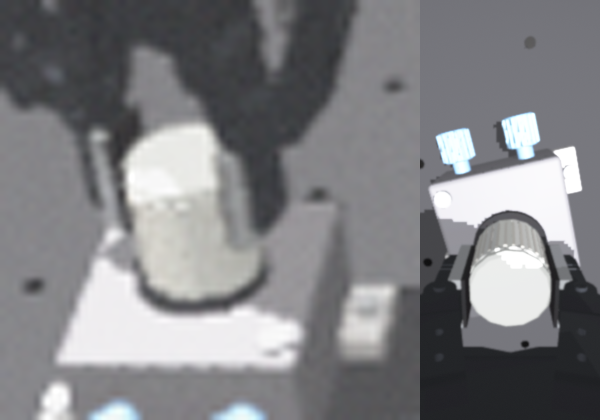

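Run:
```python
from h import *
workorder.close_job(); print(robot.current_time_s(),robot.current_tool_pos(),robot.current_contact_force())
```

```text
the job is handed in; nothing more can be done
the job is handed in; nothing more can be done
```

The cap was checked on the gauge and then clicked onto the manifold stud. I handed the job in at about 32.6 s, with the arm still holding the cap and pressing it down.

- **First grasp:** the cap slid about 8 mm sideways in the jaws. I set it down, re-gripped it on centre, and it stayed put after that.
- **Gauge check:** the cap went over the pin with almost no side force. The arm stopped on about 5.6 N of contact at the height expected for the rim on the base, and the scene picture agreed.
- **Click:** pressed straight down on the stud, the push rose to about 5.7 N. It then dropped below zero with the rim about 1 mm above the collar's rest height (the brief said the click comes at 2 to 3 mm).
- **Final press:** I kept pressing until the height stopped changing and the force rose steeply, which I read as the collar's hard stop. The estimated rim height is 49 mm, which is about 4 mm of travel.
- **State at hand-in:** it was steady at about 21 N down with roughly 5 N sideways, and the last wrist picture showed no slip in the jaws.

I had no direct reading of the collar; its travel is worked out from the tool height and force. I never moved the arm near the mirror mount, lens tube or screwdriver, but I did not check their positions again at the end. After the hand-in call the robot gave no more readings, so I have none for the final second.

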